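Hang the key carrier in the notch of the hall key rail

TASK

Hang the key carrier on the key rail: lift its hook over the orange lip from the front, lower it onto the brass ledge behind, and slide it gently along the ledge until the hook drops fully home into the notch, then let go and leave it hanging there. The rail is brittle, so only ever press on it lightly, and leave the other things on the shelf where they are.

Things in the scene. Friction and masses are not known exactly. Their poses are not given: they have to be found in the camera images.
- carrier: Key carrier, one rigid piece of 105 to 195 g, standing loose at the start. Origin: centre of its underside; z up, x towards its hook. Wooden fob 30 (x) x 44 (y) x 50 (z) mm, a flat key fixed 2.5 mm proud on each y side. Steel hook above: shank x = 9 to 15, z = 50 to 91; bridge x = 9 to 35, z = 85 to 91 (both 16 wide in y); downturned tip x = 29 to 35, z = 65 to 91, 12 wide in y.
- hook_tip (a point): Centre of the hook tip's lower end, at (32, 0, 65) mm in the carrier's frame. The gap of the hook, between shank and tip, is x = 15 to 29 mm and 20 mm deep.
- grip_tab (a point): Centre of the blue grip tab that stands on the hook's bridge, at (14, 0, 111) mm in the carrier's frame; x = 2 to 26, y = -6 to 6, z = 91 to 131: made to be pinched from above across its 12 mm (y).
- rail: Key rail, fixed, 250 mm long in y. Origin on the shelf under the middle of the lip; z up; its front looks to its -x (robot). Section (mm): cream front wall with orange top = the lip, x = -4 to 4, z = 70 to 150; open channel x = 4 to 24; back wall x = 24 to 32, up to z = 145; end cheeks |y| = 119 to 125, up to 156; foot plate x = -55 to 55, 10 thick. Brittle: breaks if loaded with more than 20 N.
- lip_top (a point): Middle of the orange lip's top edge, at (0, 0, 150) mm in the rail's frame. With the hook in the notch its bridge comes to rest on the lip and the fob hangs before the front wall, at a slight lean.
- ledge_mid (a point): Middle of the rail on the brass ledge in the channel, at (14, 0, 138) mm in the rail's frame. Ledge: smooth, level, full length except one notch, 17 mm long in y, channel-wide, black floor at z = 128; its middle is anywhere from y = -35 to 35, fixed, not measured: find it by feel or eye. Tip on the ledge: bridge 8 mm above the lip; in the notch 8 mm lower. 3 to 6 N is enough to slide and seat.
- ashtray: Orange glass ashtray, round, 110 mm across, 32 mm high; origin under its centre. Leave alone.
- bell: Spare brass doorbell button, 54 mm across, 17 mm high; origin under its centre. Leave alone.
- spare_keys: Chrome keyring with two flat keys lying flat, 4 mm thick, about 85 mm long from the ring (origin: centre of the ring, x towards the keys). Leave alone.
- dice_cup: Wooden dice cup, 72 mm across, 85 mm high; origin under its centre. Leave alone.
- brush: Wooden clothes brush, bristles down, 140 (x) x 42 x 33 mm; origin under its middle. Leave alone.
- torch: Dark metal torch standing on its head, 38 mm across, 100 mm high; origin under its centre. Leave alone.

How it is judged:
On the way, in this order (a step that is already met when the one before it is completed fails the run):
1. the hook's tip is over the channel, higher than the lip (x of hook_tip in the frame of rail between 0.004 and 0.024 m and y of hook_tip in the frame of rail between -0.119 and 0.119 m and z of hook_tip in the frame of rail above 0.151 m), for 0.05 s.
2. the hook's tip is behind the lip, down at the ledge (x of hook_tip in the frame of rail between 0.004 and 0.024 m and y of hook_tip in the frame of rail between -0.119 and 0.119 m and z of hook_tip in the frame of rail below 0.142 m), for 0.05 s.
3. the hook has dropped into the notch (x of hook_tip in the frame of rail between 0.004 and 0.024 m and y of hook_tip in the frame of rail between -0.119 and 0.119 m and z of hook_tip in the frame of rail between 0.124 and 0.1335 m and angle between carrier's own z axis and vertical below 0.25 rad and angle between the y axis of carrier and the y axis of rail, either way round below 0.25 rad), for 0.1 s.
At the end, for the whole second after the job is handed in: The carrier hangs at rest with its hook's tip behind the lip and in the notch, lower end below z = 133.5 mm in the rail's frame (within 3.5 mm of fully home), leaning less than 0.25 rad and turned less than 0.25 rad from the rail (all of step 3 and linear speed of carrier below 0.02 m/s and angular speed of carrier below 0.2 rad/s); the robot touches nothing.
It fails at once if the carrier or the robot loads the rail with more than 20 N (contact force between any of carrier, the fingers, the arm and rail above 20 N).
It fails at once if another thing on the shelf is shifted by more than 30 mm (distance of any of ashtray, bell, spare_keys, dice_cup, brush, torch from where it was at the start of the episode above 0.03 m).
It also fails if it takes over 72 s, if anything falls off the work surface, if the arm or the gripper's body presses on something with over 40 N, if the wrist force passes 120 N, or if a joint passes its speed limit or range.

ROBOT

A 7-joint arm with a two-finger parallel gripper is mounted at the origin on the work surface. World frame = base frame: x ahead of the robot, y to its left, z up, the work surface at z = 0. Lengths are in m, angles in rad, forces in N, time in s.
With the tool pointing down it reaches from about 0.4 to 0.85 m from the base axis. Payload 4.5 kg.
Tool frame: the origin (TCP) lies midway between the tips of the shut fingers; the grasp point (between the pads) lies 19 mm behind it; z points along the fingers, x is the direction in which the jaws open and shut, and the axes are right-handed (so a half turn about z gives the same grasp; the last joint's range is limited). The gripper opens to 88 mm and grips with 3 to 60 N. Pads are 18 mm wide; open, the fingers measure 123 mm over their backs; the gripper's body (75 mm by 187 mm) begins 45 mm behind the grasp point.
Start: joints at [1.276, 0.689, -0.195, 1.565, 0.157, 0.902, -0.215], TCP at [0.202, -0.592, 0.215] pointing down, gripper open.
Joint ranges: [-3.01, 3.01], [-0.46, 2.08], [-1.47, 1.51], [0.13, 2.56], [-1, 4.14], [0.04, 2.09], [-2.66, 2.66]. Speed limits (rad/s): [2.57, 2.57, 3.14, 3.14, 3.14, 3.14, 3.14].

INTERFACE

Orientations are given as a unit quaternion [x, y, z, w].
In Python, from plant import r gives the robot as it stands. The module is installed in compiled form; this text tells all that it offers.
- The arm moves only by the tool play_rows, never from a script. Its argument "increments" is a list of rows, each a list of 7 numbers: the opening, from 0 (shut) to 1 (fully open), then the shift along the tool's x, y, z in mm, then the turn, a rotation vector about the tool's x, y, z in rad. In form: [[hand, dx, dy, dz, wx, wy, wz], ...]. A call has exactly 8 rows; each row shifts and turns the pose as measured when the row begins, along the tool's axes as they then stand; what a row does not reach is not made up. A row lasts 1/8 s, in which the tool goes at most 62.5 mm and 10.7 degrees, less where a joint would pass 70% of its speed; a pose out of reach is approached as far as the arm can. A call is refused whole if a number of a shift passes 62.5 or a number of a turn 0.188, either way. A call with a gripper value outside its range is refused whole. The fingers move at their own pace and stop on an object; "grip_force" is the grip in N (left out, the last holds). Time passes only in rows, so rows that do not move let the fingers close, or fill a call up. It gives the time, the measured TCP pose, the force and the opening at its end, in the units of the state.
- r.get_state(): the state, without advancing time (a new reading comes with each control period).
- r.snapshot(name): name is "side" or "top" or "wrist"; returns the picture (384x512x3 uint8, red, green, blue); there is no depth.
- r.get_calibration(name): a dict with "fx", "fy", "cx", "cy" (pixels), "dist" ([k1, k2, p1, p2, k3] as OpenCV has them; the pictures are not rectified), "R" (3x3) and "t" (3): a world point X has camera coordinates R X + t. Camera axes: x right, y down, z forward; pixel columns grow to the right and rows downward; lengths in m; the calibration is good to about 2 mm. A picture is of the moment at which its call begins: read the wrist's pose just before it. get_calibration takes no time and is no camera call; for the wrist camera it gives the pose at the moment of the call.
- r.finish_job(): hands the job in, once; it reports no verdict.
The state is a dict: "clock": time; "q": joint angles; "qd": joint speeds; "joint_torque": joint torques, N m; "tool_pos": TCP position; "eef_rot": TCP orientation; "contact_force": force on the tool from outside, world axes, zero at the start; "moment": the same for the moment, N m; "opening": opening from 0.0 (shut) to 1.0 (fully open).
Only numpy, scipy, OpenCV 4.12 (cv2) and the standard library are available. Lean on these libraries where they do the work, as an engineer would, in place of code of your own. Each camera call takes 0.05 s, during which the arm holds its last target.

## Working session

There is one attempt and no reset: what is moved stays moved. The work goes in short steps, Python scripts to look and compute and a tool call to move; the robot and the scene stay as the last step left them, time stands still between calls to the robot, and variables do not carry over. Pictures are saved under pics/ and viewed, and the job is handed in when it is done.

Besides the shell and the picture viewer there is one more tool, called after "Request:" as name(argument=value, ...) on one line, values as JSON. play_rows: Moves the arm, as the interface text tells. Its arguments: {"type":"object","properties":{"increments":{"type":"array"},"grip_force":{"type":"number"}},"required":["increments"]}

```bash
mkdir -p pics; ls; python3 - <<'E'
from plant import r
import cv2
s=r.get_state()
for k,v in s.items(): print(k,v)
for n in ("side","top","wrist"):
    c=r.get_calibration(n); print(n,c)
    cv2.imwrite(f"pics/{n}0.png",r.snapshot(n)[:,:,::-1])
E
```

```text
pics
clock 0.0
q [ 1.27578963  0.69000457 -0.19451077  1.56634746  0.15731752  0.90246592
 -0.21506946]
qd [-0.00012987  0.00065593  0.00147796  0.00064873  0.00177807 -0.00011919
  0.00136756]
joint_torque [-5.83352767e-05 -5.27571809e+01 -1.26694478e+00 -1.53430688e+01
 -5.25921502e-02  6.50588656e-03  1.65453298e-04]
tool_pos [ 0.20155049 -0.59090171  0.21429622]
eef_rot [ 8.13335690e-01 -5.81793963e-01 -7.84080295e-04 -4.73588106e-04]
contact_force [-0.42924242  0.50571494  0.10331162]
moment [-0.01349904 -0.03732349  0.02075994]
opening 0.9988532985531646
side {'fx': 375.31373659492414, 'fy': 375.31373659492414, 'cx': 257.9706771618943, 'cy': 197.42625208067724, 'dist': array([-0.07984456,  0.        ,  0.        ,  0.        ,  0.        ]), 'R': array([[ 0.98508088, -0.17189831,  0.00816221],
       [-0.10118227, -0.61689634, -0.78051333],
       [ 0.13920416,  0.76804289, -0.62508585]]), 't': array([-0.59530878,  0.164268  ,  0.90041139])}
top {'fx': 450.13437386057586, 'fy': 450.13437386057586, 'cx': 254.3996271534469, 'cy': 186.97649740539507, 'dist': array([-0.17683369,  0.        ,  0.        ,  0.        ,  0.        ]), 'R': array([[-0.01914078, -0.99981299, -0.00275883],
       [-0.99760343,  0.01928184, -0.06645005],
       [ 0.06649082,  0.00148031, -0.99778594]]), 't': array([0.03752509, 0.60522127, 1.25490608])}
wrist {'fx': 293.4417853908184, 'fy': 293.4417853908184, 'cx': 252.59198613154362, 'cy': 192.0414032265148, 'dist': array([-0.00978085,  0.        ,  0.        ,  0.        ,  0.        ]), 'R': array([[ 0.3226985 , -0.94650121, -0.00106247],
       [-0.90114028, -0.30757617,  0.30552103],
       [-0.28950282, -0.09763374, -0.95218474]]), 't': array([-0.6240988 , -0.04181999,  0.39001381])}
```

View pics/side0.png

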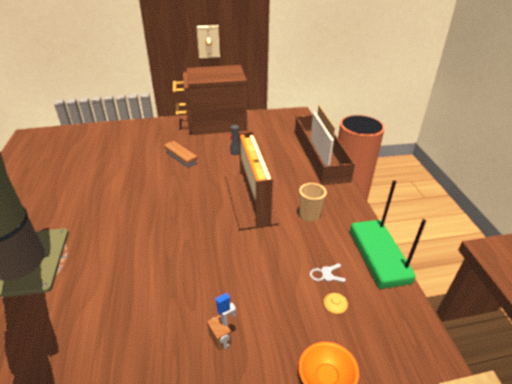

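View pics/top0.png

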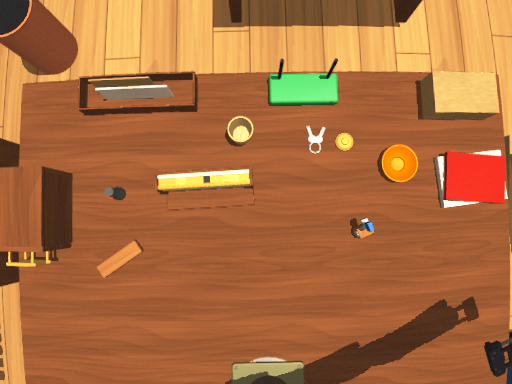

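View pics/wrist0.png

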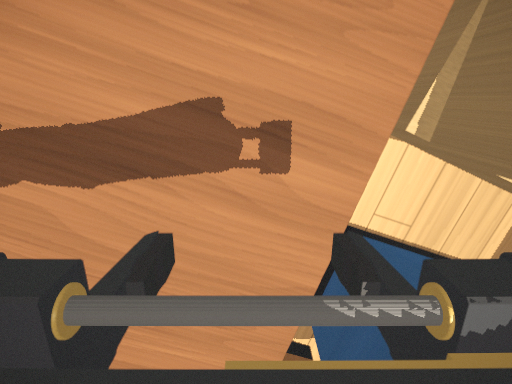

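The top view shows the rail at about (158-250, 170-192) with a dark notch near (206,180). The carrier is near (363,228), with its blue tab at (369,227). I'll zoom in on both.

```bash
python3 - <<'E'
import cv2,numpy as np
t=cv2.imread("pics/top0.png"); s=cv2.imread("pics/side0.png")
a=cv2.resize(t[160:216,145:265],None,fx=6,fy=6,interpolation=cv2.INTER_NEAREST)
b=cv2.resize(t[205:250,335:390],None,fx=8,fy=8,interpolation=cv2.INTER_NEAREST)
c=cv2.resize(s[285:355,195:250],None,fx=8,fy=8,interpolation=cv2.INTER_NEAREST)
d=cv2.resize(s[125:235,215:285],None,fx=5,fy=5,interpolation=cv2.INTER_NEAREST)
cv2.imwrite("pics/z_rail.png",a)
h=max(x.shape[0] for x in(b,c))
cv2.imwrite("pics/z_car.png",np.hstack([cv2.copyMakeBorder(x,0,h-x.shape[0],0,5,cv2.BORDER_CONSTANT) for x in(b[:, :350],c)]))
cv2.imwrite("pics/z_rs.png",d)
E
```

```text
(no output)
```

View pics/z_rail.png

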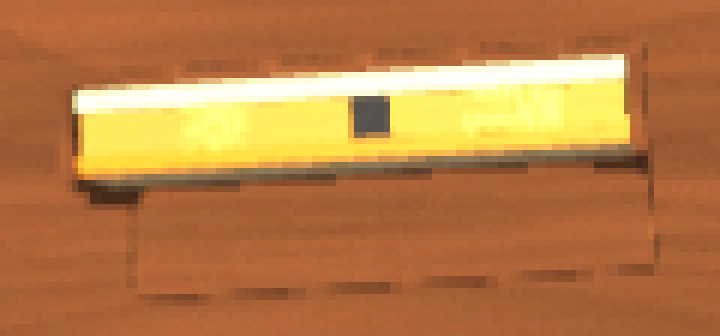

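View pics/z_car.png

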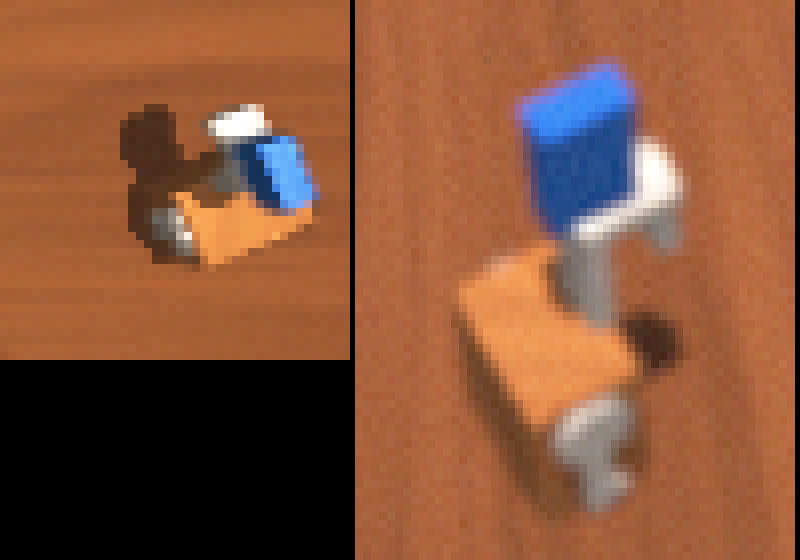

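View pics/z_rs.png

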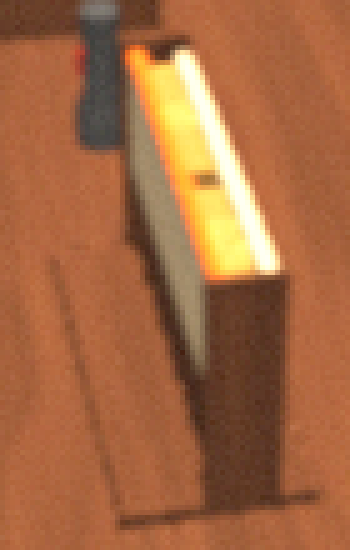

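```bash
cat > h.py <<'E'
import numpy as np,cv2
from plant import r
def ray(c,uv):
    K=np.array([[c['fx'],0,c['cx']],[0,c['fy'],c['cy']],[0,0,1]])
    p=cv2.undistortPoints(np.array(uv,float).reshape(-1,1,2),K,np.array(c['dist'])).reshape(-1,2)
    d=np.c_[p,np.ones(len(p))]@np.array(c['R'])
    return -np.array(c['R']).T@np.array(c['t']),d
def plane(c,uv,z):
    o,d=ray(c,uv); return o+d*((z-o[2])/d[:,2])[:,None]
def proj(c,X):
    K=np.array([[c['fx'],0,c['cx']],[0,c['fy'],c['cy']],[0,0,1]])
    return cv2.projectPoints(np.array(X,float).reshape(-1,1,3),cv2.Rodrigues(np.array(c['R']))[0],np.array(c['t']),K,np.array(c['dist']))[0].reshape(-1,2)
def tri(c1,u1,c2,u2):
    o1,d1=ray(c1,u1);o2,d2=ray(c2,u2);d1=d1[0];d2=d2[0]
    A=np.c_[d1,-d2];k=np.linalg.lstsq(A,o2-o1,rcond=None)[0]
    a=o1+k[0]*d1;b=o2+k[1]*d2
    return (a+b)/2,np.linalg.norm(a-b)
E
python3 - <<'E'
from h import *
np.set_printoptions(precision=4,suppress=True)
ct=r.get_calibration("top");cs=r.get_calibration("side")
t=cv2.imread("pics/top0.png");s=cv2.imread("pics/side0.png")
def comp(img,m,roi):
    x0,y0,x1,y1=roi; mm=np.zeros(img.shape[:2],np.uint8); mm[y0:y1,x0:x1]=m[y0:y1,x0:x1]
    ys,xs=np.nonzero(mm); pts=np.c_[xs,ys].astype(float); return pts
ht=cv2.cvtColor(t,cv2.COLOR_BGR2HSV);hs=cv2.cvtColor(s,cv2.COLOR_BGR2HSV)
def desc(n,c,p,z):
    q=plane(c,p,z)[:,:2]; rc=cv2.minAreaRect((q*1000).astype(np.float32))
    print(n,len(p),p.mean(0),q.mean(0),rc)
R=(335,205,390,250)
blue=(abs(ht[...,0].astype(int)-108)<12)&(ht[...,1]>120)
desc("blue bright top",ct,comp(t,blue&(ht[...,2]>190),R),.131)
RS=(195,285,250,355)
blue=(abs(hs[...,0].astype(int)-108)<12)&(hs[...,1]>120)
desc("blue bright side",cs,comp(s,blue&(hs[...,2]>215),RS),.131)
fob=(abs(ht[...,0].astype(int)-13)<6)&(ht[...,1]>120)&(ht[...,2]>190)
desc("fob",ct,comp(t,fob,R),.05)
fob=(abs(hs[...,0].astype(int)-13)<6)&(hs[...,1]>120)&(hs[...,2]>190)
desc("fob side",cs,comp(s,fob,RS),.05)
wt=(ht[...,1]<40)&(ht[...,2]>200); p=comp(t,wt,(355,215,372,225)); desc("bridge",ct,p,.091)
wt=(hs[...,1]<40)&(hs[...,2]>200); p=comp(s,wt,(225,295,250,320)); desc("bridge side",cs,p,.091)
# rail
blk=(t.max(2)<110); p=comp(t,blk,(200,174,213,184)); desc("notch",ct,p,.128)
pm=np.array([(157.2,174.5),(249.5,168.5)]) ; print("backwall rear edge z145",plane(ct,pm,.145))
pm=np.array([(157.2,178.5),(249.5,173)]) ; print("backwall front edge z145",plane(ct,pm,.145))
pm=np.array([(158.5,190),(250.5,184.5)]) ; print("lip front z150",plane(ct,pm,.150))
E
```

```text
blue bright top 36 [370.25   225.9722] [ 0.4909 -0.274 ] ((490.6874694824219, -274.3916015625), (22.29220199584961, 10.860566139221191), 20.67931365966797)
blue bright side 62 [222.3065 297.5645] [ 0.4898 -0.2741] ((489.7367858886719, -274.2091064453125), (22.237224578857422, 10.663969039916992), 23.065128326416016)
fob 81 [364.0247 232.8395] [ 0.4702 -0.2765] ((469.64306640625, -279.3071594238281), (45.491920471191406, 22.224502563476562), 88.44115447998047)
fob side 261 [217.8467 326.5441] [ 0.4759 -0.2806] ((495.424072265625, -276.95074462890625), (73.74846649169922, 48.420562744140625), 5.456678867340088)
bridge 17 [364.6471 220.0588] [ 0.5061 -0.2692] ((506.31134033203125, -268.8443603515625), (13.766924858093262, 5.382828712463379), 88.51643371582031)
bridge side 42 [230.3095 308.3571] [ 0.5031 -0.2716] ((502.4281921386719, -273.8519287109375), (25.88709259033203, 12.784524917602539), 57.981407165527344)
notch 33 [206.5455 178.7273] [0.6226 0.1498] ((623.13818359375, 149.9140167236328), (13.070374488830566, 13.12118148803711), 89.32235717773438)
backwall rear edge z145 [[0.6347 0.2761 0.145 ]
 [0.6452 0.0373 0.145 ]]
backwall front edge z145 [[0.6243 0.2761 0.145 ]
 [0.6336 0.0376 0.145 ]]
lip front z150 [[0.5942 0.2718 0.15  ]
 [0.6037 0.0355 0.15  ]]
```

Request:
play_rows(increments=[[1, -22, -40, 0, 0, 0, 0], [1, -22, -40, 0, 0, 0, 0], [1, -22, -40, 0, 0, 0, 0], [1, -22, -40, 0, 0, 0, 0], [1, -22, -40, 0, 0, 0, 0], [1, -22, -40, 0, 0, 0, 0], [1, -22, -40, 0, 0, 0, 0], [1, -22, -40, 0, 0, 0, 0]], grip_force=25)

```text
clock: 1.15
tool_pos: [0.4512, -0.3173, 0.2118]
eef_rot: [0.81, -0.586, -0.002, 0.001]
contact_force: [0.7, -0.4, -0.7]
opening: 1.001
```

```bash
python3 - <<'E'
from h import *
c=r.get_calibration("wrist");im=r.snapshot("wrist")[:,:,::-1];cv2.imwrite("pics/w1.png",im)
np.save("c1.npy",c,allow_pickle=True)
s=r.get_state();print(s['clock'],s['tool_pos'],s['eef_rot'],proj(c,[[.49,-.274,.131]]))
E
```

```text
1.2 [ 0.45740766 -0.30992053  0.21195302] [ 0.81334889 -0.58176693 -0.0014658  -0.00294482] [[218.47104075 133.63625108]]
```

View pics/w1.png

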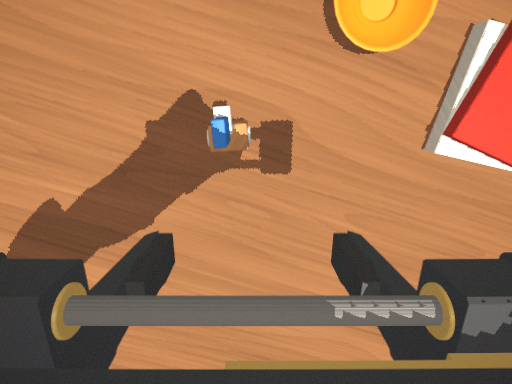

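The carrier is in view: blue tab at about (220,131), with the white bridge ahead of it at (222,112). I'll measure both.

```bash
python3 - <<'E'
from h import *
np.set_printoptions(precision=4,suppress=True)
c=r.get_calibration("wrist");s=r.get_state()
im=r.snapshot("wrist")[:,:,::-1];cv2.imwrite("pics/w2.png",im)
print(s['clock'],s['tool_pos'],np.abs(s['qd']).max())
h=cv2.cvtColor(im,cv2.COLOR_BGR2HSV)
b=(abs(h[...,0].astype(int)-108)<12)&(h[...,1]>120); b[230:]=0; b[:,300:]=0
ys,xs=np.nonzero(b);print(xs.min(),xs.max(),ys.min(),ys.max()); print(np.percentile(h[...,2][b],[5,25,50,75,95]))
bb=b&(h[...,2]>190)
for m in(b,bb):
    ys,xs=np.nonzero(m);p=np.c_[xs,ys].astype(float);q=plane(c,p,.131)[:,:2]*1000;print(p.mean(0),q.mean(0),cv2.minAreaRect(q.astype(np.float32)))
w=(h[...,1]<60)&(h[...,2]>180); w[230:]=0; w[:,300:]=0;w[:,:190]=0
ys,xs=np.nonzero(w);p=np.c_[xs,ys].astype(float);q=plane(c,p,.091)[:,:2]*1000;print(p.mean(0),q.mean(0),cv2.minAreaRect(q.astype(np.float32)))
x0,y0=int(xs.mean()),int(ys.mean())
cv2.imwrite("pics/w2z.png",cv2.resize(im[y0-25:y0+65,x0-40:x0+50],None,fx=6,fy=6,interpolation=cv2.INTER_NEAREST));print(x0-40,y0-25)
E
```

```text
1.2 [ 0.4574 -0.3099  0.212 ] 0.11740584031278276
218 235 126 156
[134. 158. 167. 168. 255.]
[226.7751 141.5393] [ 492.0004 -274.4502] ((492.1700744628906, -274.47552490234375), (25.360475540161133, 13.855433464050293), 21.64893341064453)
[226.1231 132.2462] [ 499.3093 -271.5973] ((497.97119140625, -270.592041015625), (7.468655586242676, 10.928680419921875), 17.5701904296875)
[231.1875 123.1394] [ 503.8993 -271.5223] ((500.8001708984375, -281.9137878417969), (47.00691223144531, 15.10711669921875), 69.27320098876953)
191 98
```

View pics/w2z.png

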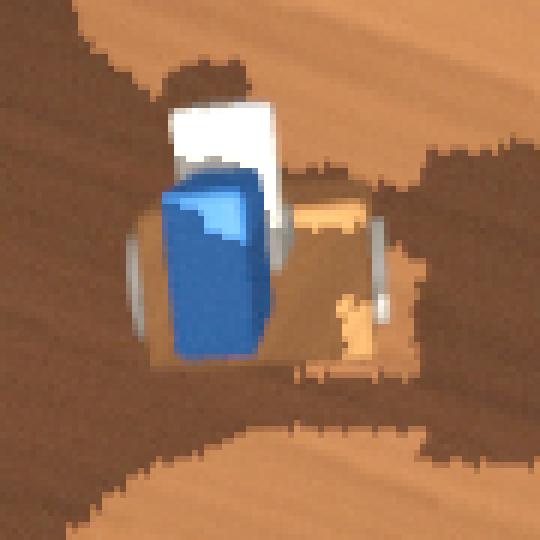

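```bash
python3 - <<'E'
from h import *
np.set_printoptions(precision=4,suppress=True)
c=np.load("c1.npy",allow_pickle=True).item();c=r.get_calibration("wrist")
z=np.array([(163,190),(247,190),(253,355),(175,357),(170,108),(272,103)])/6+[191,98]-.5
q=plane(c,z[:4],.131);print(q, q.mean(0)); d=q[0]+q[1]-q[2]-q[3];print(np.degrees(np.arctan2(d[1],d[0])))
b=plane(c,z[4:],.091);print(b)
s=r.get_state();from scipy.spatial.transform import Rotation as Ro
print(s['clock'],s['tool_pos']);M=Ro.from_quat(s['eef_rot']).as_matrix();print(M, M.T@(np.array([.491,-.2745,.15])-s['tool_pos']))
E
```

```text
[[ 0.4972 -0.2667  0.131 ]
 [ 0.501  -0.2778  0.131 ]
 [ 0.4791 -0.2857  0.131 ]
 [ 0.4752 -0.2752  0.131 ]] [ 0.4881 -0.2763  0.131 ]
20.344378217622523
[[ 0.5046 -0.2607  0.091 ]
 [ 0.5106 -0.2759  0.091 ]]
1.25 [ 0.4553 -0.3124  0.2119]
[[ 0.323  -0.9464 -0.0006]
 [-0.9464 -0.323   0.005 ]
 [-0.0049 -0.0011 -1.    ]] [-0.024  -0.046   0.0621]
```

Request:
play_rows(increments=[[1, -8, -15, 10, 0, 0, -0.014], [1, -8, -15, 10, 0, 0, -0.014], [1, -8, -14, 10, 0, 0, 0], [1, 0, 0, 10, 0, 0, 0], [1, 0, 0, 0, 0, 0, 0], [1, 0, 0, 0, 0, 0, 0], [1, 0, 0, 0, 0, 0, 0], [1, 0, 0, 0, 0, 0, 0]])

```text
clock: 2.25
tool_pos: [0.4873, -0.2768, 0.1698]
eef_rot: [0.82, -0.572, -0.002, 0.0]
contact_force: [-0.1, 0.5, -0.7]
opening: 1.003
```

```bash
cat > st.py <<'E'
from h import *
import sys
from scipy.spatial.transform import Rotation as Ro
np.set_printoptions(precision=4,suppress=True)
s=r.get_state();M=Ro.from_quat(s['eef_rot']).as_matrix()
print("t",s['clock'],"pos",s['tool_pos'],"xang",np.degrees(np.arctan2(M[1,0],M[0,0])),"z",M[:,2],"F",s['contact_force'],"qd",np.abs(s['qd']).max(),"open",s['opening'])
if len(sys.argv)>3: print("tool delta mm",1000*M.T@(np.array([float(a) for a in sys.argv[1:4]])-s['tool_pos']))
E
python3 st.py .490 -.274 .095
```

```text
t 2.25 pos [ 0.4873 -0.2768  0.1698] xang -69.75036235625781 z [-0.0035  0.0024 -1.    ] F [-0.0876  0.4982 -0.7115] qd 0.005907847613519251 open 1.0031202130048666
tool delta mm [-1.3914 -3.6761 74.7556]
```

Request:
play_rows(increments=[[1, -1, -3, 12, 0, 0, 0], [1, 0, 0, 16, 0, 0, 0], [1, 0, 0, 16, 0, 0, 0], [1, 0, 0, 16, 0, 0, 0], [1, 0, 0, 12, 0, 0, 0], [1, 0, 0, 2, 0, 0, 0], [1, 0, 0, 0, 0, 0, 0], [1, 0, 0, 0, 0, 0, 0]])

```text
clock: 3.25
tool_pos: [0.4907, -0.274, 0.0916]
eef_rot: [0.82, -0.572, -0.002, -0.0]
contact_force: [-0.3, -0.5, 0.2]
opening: 1.001
```

```bash
python3 st.py .490 -.274 .095; python3 - <<'E'
from h import *
a=r.snapshot("wrist")[:,:,::-1];b=r.snapshot("side")[:,:,::-1]
b=cv2.resize(b[230:370,140:290],None,fx=2.7,fy=2.7,interpolation=cv2.INTER_NEAREST)[:378]
cv2.imwrite("pics/g1.png",np.hstack([a[:378,:390],b]))
E
```

```text
t 3.25 pos [ 0.4907 -0.274   0.0916] xang -69.73101338664377 z [-0.002   0.0025 -1.    ] F [-0.2578 -0.5055  0.2398] qd 0.0032982945722731445 open 1.000779530945685
tool delta mm [-0.2172  0.649  -3.3764]
```

View pics/g1.png

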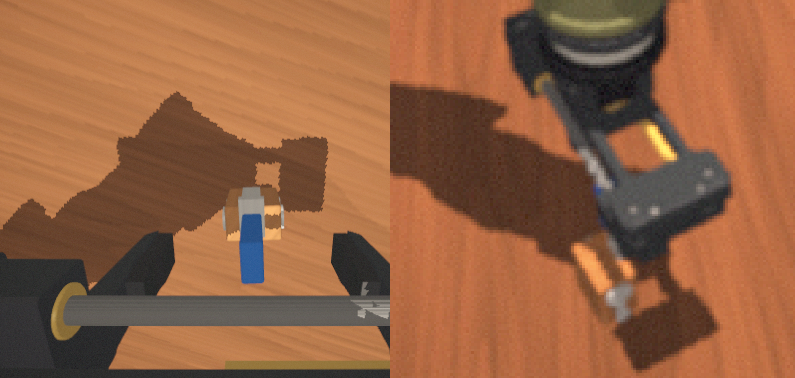

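The tab is centred between the jaws and square to them. I'll raise 3 mm so the fingertips clear the bridge, then close.

Request:
play_rows(increments=[[1, 0, 0, -4, 0, 0, 0], [1, 0, 0, 0, 0, 0, 0], [0.3, 0, 0, 0, 0, 0, 0], [0.0, 0, 0, 0, 0, 0, 0], [0, 0, 0, 0, 0, 0, 0], [0, 0, 0, 0, 0, 0, 0], [0, 0, 0, 0, 0, 0, 0], [0, 0, 0, 0, 0, 0, 0]], grip_force=30)

```text
clock: 4.35
tool_pos: [0.4911, -0.2743, 0.0967]
eef_rot: [0.82, -0.572, -0.001, -0.001]
contact_force: [-0.0, 0.0, 0.3]
opening: 0.343
```

```bash
python3 st.py .490 -.274 .095
```

```text
t 4.35 pos [ 0.4911 -0.2743  0.0967] xang -69.74548900390286 z [-0.0007  0.0019 -1.    ] F [-0.0236  0.0458  0.3313] qd 0.001292621706373914 open 0.3428892917783641
tool delta mm [-0.6132  0.895   1.6825]
```

Request:
play_rows(increments=[[0, 0, 0, 0, 0, 0, 0], [0, 0, 0, 0, 0, 0, 0], [0, 0, 0, 0, 0, 0, 0], [0, 0, 0, 0, 0, 0, 0], [0, 0, 0, 0, 0, 0, 0], [0, 0, 0, 0, 0, 0, 0], [0, 0, 0, -5, 0, 0, 0], [0, 0, 0, -15, 0, 0, 0]])

```text
clock: 5.35
tool_pos: [0.4901, -0.2737, 0.1165]
eef_rot: [0.82, -0.572, -0.002, -0.0]
contact_force: [0.5, -0.1, -1.3]
opening: 0.137
```

```bash
python3 st.py .490 -.274 .22
```

```text
t 5.35 pos [ 0.4901 -0.2737  0.1165] xang -69.73393816463813 z [-0.0035  0.0033 -1.    ] F [ 0.4676 -0.1118 -1.2943] qd 0.28057430362074864 open 0.13731959079915
tool delta mm [  -0.2023    0.3697 -103.5327]
```

Request:
play_rows(increments=[[0, 0, 0, -25, 0, 0, 0.05], [0, 0, 0, -25, 0, 0, 0.05], [0, 0, 0, -25, 0, 0, 0.05], [0, 0, 0, -20, 0, 0, 0.05], [0, 0, 0, -10, 0, 0, 0.05], [0, 0, 0, 0, 0, 0, 0.05], [0, 0, 0, 0, 0, 0, 0.01], [0, 0, 0, 0, 0, 0, 0]])

```text
clock: 6.35
tool_pos: [0.4903, -0.274, 0.2313]
eef_rot: [0.718, -0.696, -0.0, -0.001]
contact_force: [-0.6, -0.3, -1.9]
opening: 0.125
```

```bash
python3 st.py .490 .145 .22
```

```text
t 6.35 pos [ 0.4903 -0.274   0.2313] xang -88.14972119093346 z [ 0.0012  0.0021 -1.    ] F [-0.5735 -0.3226 -1.8991] qd 0.003669368027441689 open 0.12536591878992928
tool delta mm [-418.7759  -13.1786   12.1361]
```

Request:
play_rows(increments=[[0, -30, -1, 0, 0, 0, 0], [0, -55, -2, 0, 0, 0, 0], [0, -60, -2, 0, 0, 0, 0], [0, -60, -2, 0, 0, 0, 0], [0, -60, -2, 0, 0, 0, 0], [0, -60, -2, 0, 0, 0, 0], [0, -50, -2, 0, 0, 0, 0], [0, -25, 0, 0, 0, 0, 0]])

```text
clock: 7.35
tool_pos: [0.4913, 0.1353, 0.2295]
eef_rot: [0.717, -0.697, -0.0, -0.0]
contact_force: [0.8, -0.6, -1.1]
opening: 0.131
```

Request:
play_rows(increments=[[0, -5, 0, 0, 0, 0, 0], [0, 0, 0, 0, 0, 0, 0], [0, 0, 0, 0, 0, 0, 0], [0, 0, 0, 0, 0, 0, 0], [0, 0, 0, 0, 0, 0, 0], [0, 0, 0, 0, 0, 0, 0], [0, 0, 0, 0, 0, 0, 0], [0, 0, 0, 0, 0, 0, 0]])

```text
clock: 8.35
tool_pos: [0.4911, 0.1362, 0.2291]
eef_rot: [0.716, -0.698, -0.0, 0.001]
contact_force: [0.3, -0.3, -1.5]
opening: 0.13
```

```bash
python3 st.py .490 .145 .22; python3 - <<'E'
from h import *
c=r.get_calibration("wrist");np.save("c3.npy",c,allow_pickle=True);cv2.imwrite("pics/w3.png",r.snapshot("wrist")[:,:,::-1])
cv2.imwrite("pics/s3.png",cv2.resize(r.snapshot("side")[100:300,130:330,::-1],None,fx=3,fy=3))
E
```

```text
t 8.35 pos [0.4911 0.1362 0.2291] xang -88.54264762863474 z [-0.0015 -0.0015 -1.    ] F [ 0.2817 -0.3403 -1.4597] qd 0.001988804280567101 open 0.13001773888569187
tool delta mm [-8.7965  0.8304  9.0654]
```

View pics/w3.png

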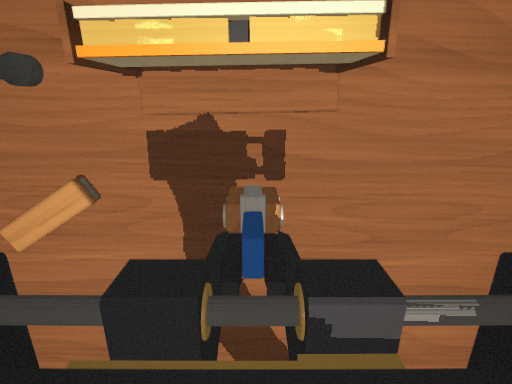

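View pics/s3.png

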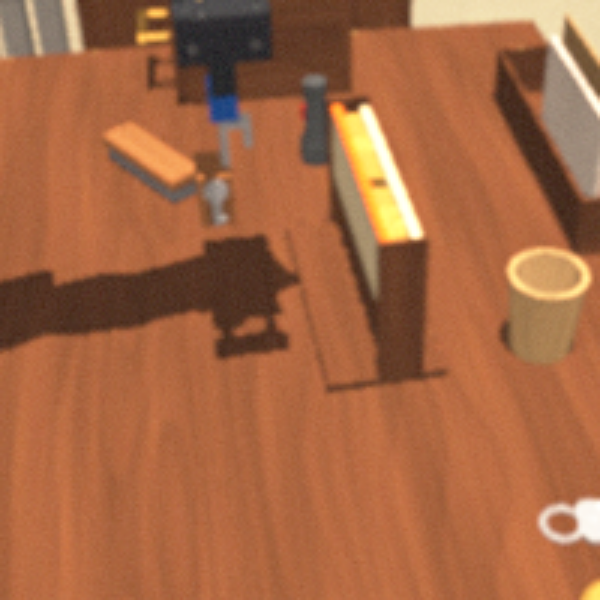

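The carrier hangs square in the jaws. The rail is sharp in the wrist view: orange lip at rows 43-53, notch at about (228-249, 18-42). I'll measure these now.

```bash
python3 - <<'E'
from h import *
np.set_printoptions(precision=4,suppress=True)
c=np.load("c3.npy",allow_pickle=True).item();im=cv2.imread("pics/w3.png");h=cv2.cvtColor(im,cv2.COLOR_BGR2HSV)
cv2.imwrite("pics/w3z.png",cv2.resize(im[0:76,60:400],(0,0),fx=2.35,fy=6,interpolation=cv2.INTER_NEAREST))
for x in (110,170,215,290,350): print(x,[tuple(h[y,x]) for y in range(40,58,1)])
print([tuple(h[30,x]) for x in range(222,256)]); print([tuple(h[y,238]) for y in range(8,56)])
E
```

```text
110 [(np.uint8(21), np.uint8(158), np.uint8(233)), (np.uint8(20), np.uint8(155), np.uint8(234)), (np.uint8(21), np.uint8(155), np.uint8(233)), (np.uint8(20), np.uint8(152), np.uint8(233)), (np.uint8(20), np.uint8(164), np.uint8(236)), (np.uint8(18), np.uint8(194), np.uint8(251)), (np.uint8(17), np.uint8(203), np.uint8(255)), (np.uint8(17), np.uint8(202), np.uint8(255)), (np.uint8(17), np.uint8(204), np.uint8(255)), (np.uint8(17), np.uint8(201), np.uint8(255)), (np.uint8(17), np.uint8(206), np.uint8(255)), (np.uint8(17), np.uint8(201), np.uint8(255)), (np.uint8(17), np.uint8(201), np.uint8(255)), (np.uint8(17), np.uint8(204), np.uint8(255)), (np.uint8(17), np.uint8(202), np.uint8(255)), (np.uint8(17), np.uint8(201), np.uint8(255)), (np.uint8(15), np.uint8(216), np.uint8(192)), (np.uint8(15), np.uint8(136), np.uint8(133))]
170 [(np.uint8(28), np.uint8(123), np.uint8(254)), (np.uint8(28), np.uint8(122), np.uint8(255)), (np.uint8(27), np.uint8(126), np.uint8(253)), (np.uint8(23), np.uint8(149), np.uint8(255)), (np.uint8(18), np.uint8(191), np.uint8(255)), (np.uint8(18), np.uint8(191), np
[... 6027 characters left out ...]
.uint8(84)), (np.uint8(13), np.uint8(58), np.uint8(102)), (np.uint8(18), np.uint8(153), np.uint8(200)), (np.uint8(19), np.uint8(167), np.uint8(255)), (np.uint8(20), np.uint8(167), np.uint8(255)), (np.uint8(19), np.uint8(166), np.uint8(255)), (np.uint8(19), np.uint8(167), np.uint8(255)), (np.uint8(20), np.uint8(166), np.uint8(255)), (np.uint8(19), np.uint8(171), np.uint8(255)), (np.uint8(19), np.uint8(169), np.uint8(255)), (np.uint8(20), np.uint8(166), np.uint8(255)), (np.uint8(19), np.uint8(165), np.uint8(255)), (np.uint8(19), np.uint8(167), np.uint8(255)), (np.uint8(19), np.uint8(172), np.uint8(250)), (np.uint8(13), np.uint8(184), np.uint8(126)), (np.uint8(20), np.uint8(86), np.uint8(128))]
```

View pics/w3z.png

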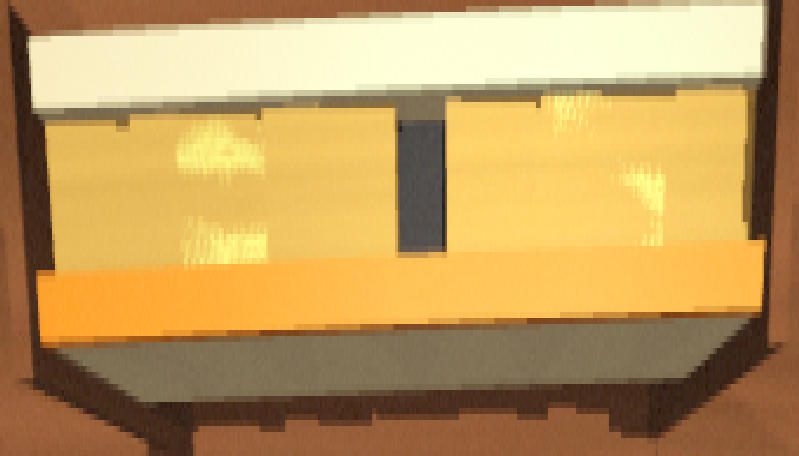

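```bash
python3 - <<'E'
from h import *
np.set_printoptions(precision=4,suppress=True)
c=np.load("c3.npy",allow_pickle=True).item()
f=plane(c,[(110,55.7),(170,54.6),(215,53.7),(290,52.6),(350,51.7)],.150)
b=plane(c,[(110,44.3),(170,42.8),(215,41.8),(290,40.6),(350,39.9)],.150)
w=plane(c,[(238,14.5)],.145)
print(f,b,w)
e=plane(c,[(76.,52),(76,45),(385,45),(385,41)],.150);print("ends",e)
n=plane(c,[(228,30),(249,30)],.138);print("notch138",n); print(plane(c,[(228,30),(249,30),(238,41.5)],.128))
for A in(f,b):
    k=np.polyfit(A[:,1],A[:,0],1);print(k,np.degrees(np.arctan(-k[0])))
E
```

```text
[[0.5988 0.2494 0.15  ]
 [0.6006 0.2028 0.15  ]
 [0.6021 0.168  0.15  ]
 [0.6043 0.1101 0.15  ]
 [0.6062 0.0638 0.15  ]] [[0.6069 0.2484 0.15  ]
 [0.6089 0.2023 0.15  ]
 [0.6104 0.1679 0.15  ]
 [0.6127 0.1106 0.15  ]
 [0.6145 0.0648 0.15  ]] [[0.6305 0.1507 0.145 ]]
ends [[0.6009 0.2754 0.15  ]
 [0.6058 0.2747 0.15  ]
 [0.6117 0.0374 0.15  ]
 [0.6145 0.0379 0.15  ]]
notch138 [[0.6211 0.1589 0.138 ]
 [0.6215 0.1423 0.138 ]]
[[0.623  0.1597 0.128 ]
 [0.6235 0.1424 0.128 ]
 [0.6147 0.1514 0.128 ]]
[-0.04    0.6088] 2.2915787632403766
[-0.0413  0.6172] 2.3672881729657598
```

```bash
python3 - <<'E'
from h import *
np.set_printoptions(precision=4,suppress=True)
c=np.load("c3.npy",allow_pickle=True).item();im=cv2.imread("pics/w3.png")
cv2.imwrite("pics/w3h.png",cv2.resize(im[175:285,205:300],None,fx=7,fy=5.4,interpolation=cv2.INTER_NEAREST))
# predicted features for assumed carrier pose
T=np.array([.4911,.1362,.2291]); a=np.radians(1.46)
ex=np.array([np.cos(a),np.sin(a),0]);ey=np.array([-np.sin(a),np.cos(a),0]);O=T-.0132*ex-[0,0,.0967]
P=lambda x,y,z:O+ex*x/1e3+ey*y/1e3+[0,0,z/1e3]
for p in [(35,8,91),(35,-8,91),(35,6,65),(35,-6,65),(26,6,131),(26,-6,131),(2,6,131),(15,22,50),(15,-22,50)]:
    print(p,proj(c,[P(*p)])[0],P(*p))
E
```

```text
(35, 8, 91) [239.9696 194.0842] [0.5127 0.1448 0.2234]
(35, -8, 91) [265.5005 194.0605] [0.5131 0.1288 0.2234]
(35, 6, 65) [244.2075 182.6224] [0.5127 0.1428 0.1974]
(35, -6, 65) [261.0845 182.6079] [0.513  0.1308 0.1974]
(26, 6, 131) [241.0849 235.7079] [0.5037 0.1425 0.2634]
(26, -6, 131) [264.7785 235.6798] [0.504  0.1305 0.2634]
(2, 6, 131) [241.6493 276.573 ] [0.4798 0.1419 0.2634]
(15, 22, 50) [224.4254 201.9742] [0.4923 0.1582 0.1824]
(15, -22, 50) [280.7885 201.9192] [0.4935 0.1143 0.1824]
```

View pics/w3h.png

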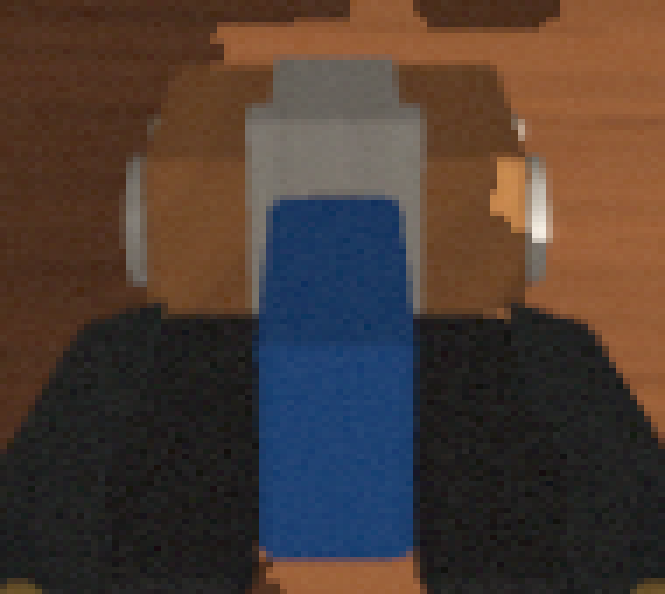

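Measured lip centre is about x=0.6069 at the notch. The notch centre is y≈0.1506 and the rail yaw 2.3°. The hook tip sits about 17 mm ahead of the TCP. I'll move the tip over the channel about 20 mm to the left of the notch, staying high.

Request:
play_rows(increments=[[0, -10, -20, 0, 0, 0, -0.015], [0, -10, -30, 0, 0, 0, 0], [0, -10, -30, 3, 0, 0, 0], [0, -6, -20, 3, 0, 0, 0], [0, 0, -6, 0, 0, 0, 0], [0, 0, 0, 0, 0, 0, 0], [0, 0, 0, 0, 0, 0, 0], [0, 0, 0, 0, 0, 0, 0]])

```text
clock: 9.45
tool_pos: [0.5953, 0.1767, 0.2222]
eef_rot: [0.722, -0.692, -0.001, 0.003]
contact_force: [0.3, -0.3, -2.0]
opening: 0.134
```

```bash
python3 st.py .5995 .172 .185;python3 - <<'E'
from h import *
c=r.get_calibration("wrist");np.save("c4.npy",c,allow_pickle=True);cv2.imwrite("pics/w4.png",r.snapshot("wrist")[:,:,::-1])
cv2.imwrite("pics/s4.png",cv2.resize(r.snapshot("side")[90:240,180:310,::-1],None,fx=4,fy=4))
E
```

```text
t 9.45 pos [0.5953 0.1767 0.2222] xang -87.59937596091748 z [-0.0056 -0.0029 -1.    ] F [ 0.325  -0.2712 -2.034 ] qd 0.011507627051027074 open 0.13362347103129768
tool delta mm [ 4.7307 -4.2489 37.209 ]
```

View pics/w4.png

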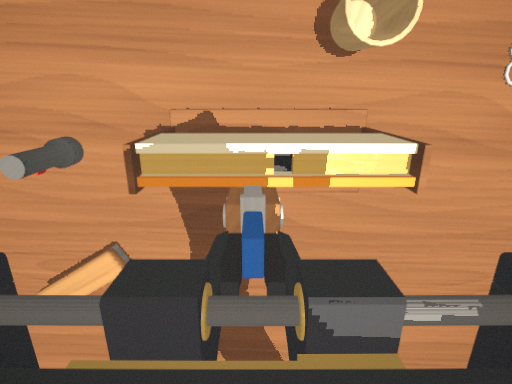

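View pics/s4.png

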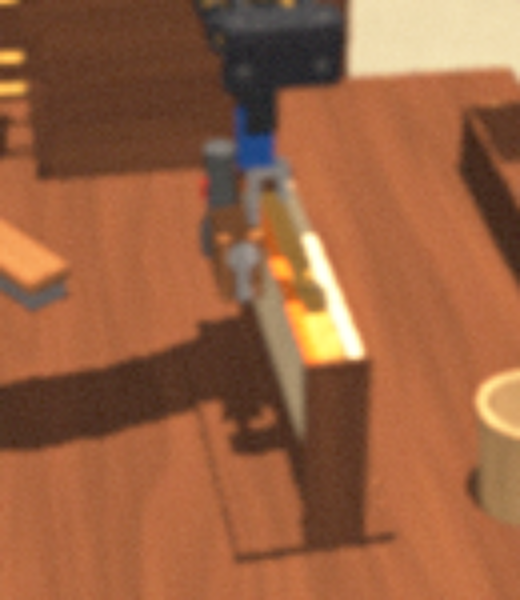

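The hook is above the rail, left of the notch at (283,162). The lip is now nearer the middle of the image (rows ~177-187), so I'll measure again.

```bash
python3 - <<'E'
from h import *
np.set_printoptions(precision=4,suppress=True)
c=np.load("c4.npy",allow_pickle=True).item();im=cv2.imread("pics/w4.png")
cv2.imwrite("pics/w4z.png",cv2.resize(im[130:220,200:310],None,fx=7,fy=6.6,interpolation=cv2.INTER_NEAREST))
E
```

```text
(no output)
```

View pics/w4z.png

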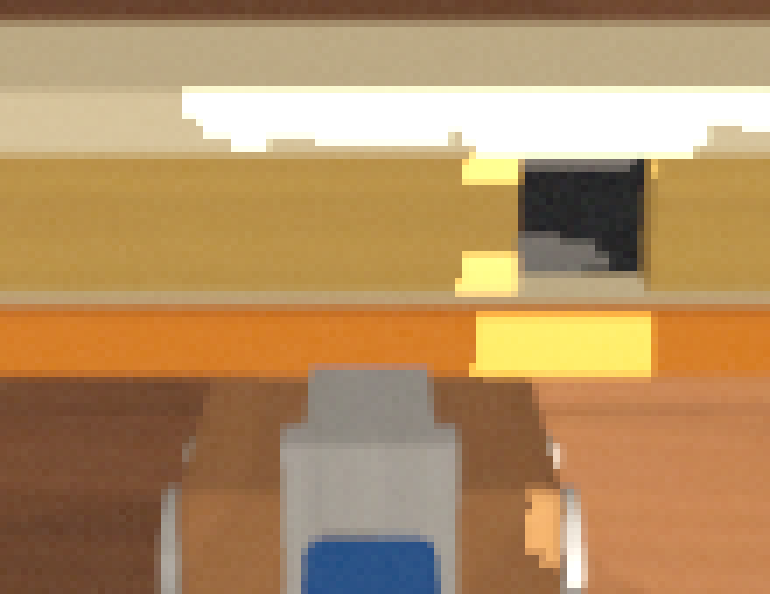

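```bash
python3 - <<'E'
from h import *
np.set_printoptions(precision=4,suppress=True)
c=np.load("c4.npy",allow_pickle=True).item()
print("lip rear,front",plane(c,[(290,175.9),(290,186.5),(230,175.9),(230,186.5)],.150))
print("notch",plane(c,[(273.6,162),(292.1,162)],.138))
print("tip front edge",plane(c,[(252.5,185)],.1905)); print("bridge front",plane(c,[(252.5,196.6)],.2222-.0967+.091))
E
```

```text
lip rear,front [[0.6124 0.1454 0.15  ]
 [0.603  0.1446 0.15  ]
 [0.6103 0.1963 0.15  ]
 [0.6009 0.1961 0.15  ]]
notch [[0.6213 0.1591 0.138 ]
 [0.6219 0.1428 0.138 ]]
tip front edge [[0.6152 0.1775 0.1905]]
bridge front [[0.6154 0.1776 0.2165]]
```

Request:
play_rows(increments=[[0, 2, -4, 0, 0, 0, 0], [0, 0, 0, 0, 0, 0, 0], [0, 0, 0, 10, 0, 0, 0], [0, 0, 0, 12, 0, 0, 0], [0, 0, 0, 10, 0, 0, 0], [0, 0, 0, 5, 0, 0, 0], [0, 0, 0, 0, 0, 0, 0], [0, 0, 0, 0, 0, 0, 0]])

```text
clock: 10.55
tool_pos: [0.5988, 0.1745, 0.1818]
eef_rot: [0.722, -0.692, -0.001, 0.004]
contact_force: [-0.5, -1.0, -0.7]
opening: 0.128
```

```bash
python3 st.py .5995 .174 .172;python3 - <<'E'
from h import *
c=r.get_calibration("wrist");np.save("c5.npy",c,allow_pickle=True);im=r.snapshot("wrist")[:,:,::-1];cv2.imwrite("pics/w5.png",im)
a=cv2.resize(im[100:220,200:310],None,fx=4,fy=4,interpolation=cv2.INTER_NEAREST)
b=cv2.resize(r.snapshot("side")[110:230,210:290,::-1],None,fx=4,fy=4);cv2.imwrite("pics/s5.png",np.hstack([a,b]))
E
```

```text
t 10.55 pos [0.5988 0.1745 0.1818] xang -87.59160803950675 z [-0.0071 -0.0033 -1.    ] F [-0.4986 -0.9551 -0.6701] qd 0.001682375466807468 open 0.1282975789564918
tool delta mm [ 0.5008 -0.7098  9.8062]
```

View pics/s5.png

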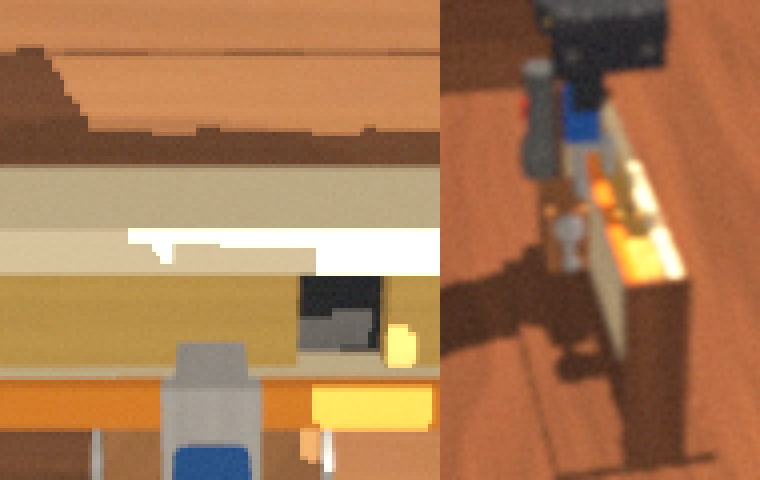

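```bash
python3 - <<'E'
from h import *
np.set_printoptions(precision=4,suppress=True)
c=np.load("c5.npy",allow_pickle=True).item()
print("lip rear,front",plane(c,[(253,194.2),(253,207.0)],.150))
print("tip front edge",plane(c,[(253,185.)],.150)); print("bridge front (z.176)",plane(c,[(253,196.5)],.1761), "z85",plane(c,[(253,194.2)],.1701))
print(plane(c,[(275,170),(295.2,170)],.138))
im=cv2.imread("pics/w5.png"); print(im[180:212,245].tolist())
cv2.imwrite("pics/w5z.png",cv2.resize(im[178:214,225:285],None,fx=12,fy=12,interpolation=cv2.INTER_NEAREST))
E
```

```text
lip rear,front [[0.6118 0.1747 0.15  ]
 [0.602  0.1742 0.15  ]]
tip front edge [[0.6187 0.1749 0.15  ]]
bridge front (z.176) [[0.6191 0.1751 0.1761]] z85 [[0.6186 0.175  0.1701]]
[[0.6274 0.1589 0.138 ]
 [0.628  0.1439 0.138 ]]
[[70, 141, 182], [72, 144, 184], [77, 146, 185], [72, 146, 186], [75, 148, 188], [101, 141, 169], [123, 135, 141], [125, 135, 141], [125, 132, 139], [122, 131, 137], [125, 135, 137], [126, 136, 140], [124, 133, 140], [124, 132, 139], [126, 135, 141], [126, 134, 141], [129, 137, 145], [137, 146, 154], [146, 156, 164], [146, 156, 162], [146, 156, 162], [144, 154, 161], [145, 156, 163], [143, 155, 161], [147, 156, 163], [145, 153, 160], [144, 154, 161], [143, 155, 160], [145, 156, 161], [144, 153, 161], [143, 154, 161], [142, 133, 133]]
```

View pics/w5z.png

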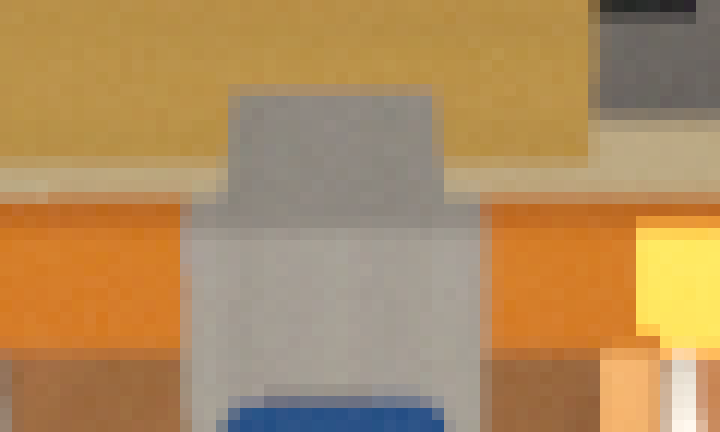

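In the lip plane the hook tip spans about +6.5 to +12.5 mm in rail x, so it sits well behind the lip and short of the back wall. I'll lower it gently onto the ledge.

Request:
play_rows(increments=[[0, 0, 0, 4, 0, 0, 0], [0, 0, 0, 3, 0, 0, 0], [0, 0, 0, 2, 0, 0, 0], [0, 0, 0, 0, 0, 0, 0], [0, 0, 0, 1, 0, 0, 0], [0, 0, 0, 0.5, 0, 0, 0], [0, 0, 0, 0, 0, 0, 0], [0, 0, 0, 0, 0, 0, 0]])

```text
clock: 11.65
tool_pos: [0.5993, 0.1746, 0.1714]
eef_rot: [0.722, -0.692, -0.001, 0.003]
contact_force: [-0.3, 0.4, -0.9]
opening: 0.13
```

```bash
python3 st.py .5995 .174 .1697
```

```text
t 11.65 pos [0.5993 0.1746 0.1714] xang -87.59754599244131 z [-0.0056 -0.0028 -1.    ] F [-0.2676  0.3841 -0.9284] qd 0.002646123378116745 open 0.1302789192215888
tool delta mm [ 0.566  -0.2322  1.6838]
```

Request:
play_rows(increments=[[0, 0, 0, 0.7, 0, 0, 0], [0, 0, 0, 0.7, 0, 0, 0], [0, 0, 0, 0.7, 0, 0, 0], [0, 0, 0, 0.5, 0, 0, 0], [0, 0, 0, 0.5, 0, 0, 0], [0, 0, 0, 0, 0, 0, 0], [0, 0, 0, 0, 0, 0, 0], [0, 0, 0, 0, 0, 0, 0]])

```text
clock: 12.65
tool_pos: [0.5994, 0.1747, 0.1696]
eef_rot: [0.722, -0.692, -0.001, 0.002]
contact_force: [-0.9, 0.3, 2.8]
opening: 0.13
```

```bash
python3 st.py .5995 .174 .1697
```

```text
t 12.65 pos [0.5994 0.1747 0.1696] xang -87.60431127493992 z [-0.0047 -0.0024 -1.    ] F [-0.8881  0.2927  2.7613] qd 0.0016054295102404046 open 0.13041764996897426
tool delta mm [ 0.6635 -0.1092 -0.1012]
```

Contact on the ledge at the expected height, pressing about 4 N. Now I'll slide toward the notch (world -y = tool +x).

Request:
play_rows(increments=[[0, 1.5, 0, 0.2, 0, 0, 0], [0, 2, 0, 0.2, 0, 0, 0], [0, 2, 0, 0.2, 0, 0, 0], [0, 2, 0, 0.2, 0, 0, 0], [0, 2, 0, 0.2, 0, 0, 0], [0, 2, 0, 0.2, 0, 0, 0], [0, 0, 0, 0, 0, 0, 0], [0, 0, 0, 0, 0, 0, 0]])

```text
clock: 13.65
tool_pos: [0.6007, 0.1679, 0.1695]
eef_rot: [0.723, -0.691, -0.002, -0.001]
contact_force: [-1.6, 3.1, 4.5]
opening: 0.13
```

```bash
python3 st.py .6003 .151 .1697
```

```text
t 13.65 pos [0.6007 0.1679 0.1695] xang -87.41529087803914 z [-0.0016  0.0053 -1.    ] F [-1.6067  3.0646  4.5361] qd 0.0018187831505346837 open 0.1299150743840212
tool delta mm [16.9071  1.1192 -0.2998]
```

Request:
play_rows(increments=[[0, 2, 0, -0.2, 0, 0, 0], [0, 2.5, 0, 0, 0, 0, 0], [0, 2.5, 0, 0, 0, 0, 0], [0, 2.5, 0, 0, 0, 0, 0], [0, 2.5, 0, 0, 0, 0, 0], [0, 2.5, 0, 0, 0, 0, 0], [0, 2, 0, 0, 0, 0, 0], [0, 0, 0, 0, 0, 0, 0]])

```text
clock: 14.65
tool_pos: [0.6013, 0.1464, 0.1679]
eef_rot: [0.722, -0.692, -0.001, 0.001]
contact_force: [-0.0, 2.9, -0.3]
opening: 0.135
```

```bash
python3 st.py .6003 .151 .1697
```

```text
t 14.65 pos [0.6013 0.1464 0.1679] xang -87.5654380912041 z [-0.0033  0.0004 -1.    ] F [-0.0378  2.9196 -0.3253] qd 0.005007266469933726 open 0.13532180906344643
tool delta mm [-4.598   0.8209 -1.7533]
```

Vertical load vanished and a 3 N sideways load appeared, so the tip has dropped in and is against the notch's far wall. I'll back off 2.5 mm and lower.

Request:
play_rows(increments=[[0, -1.5, 0, 0, 0, 0, 0], [0, -1, 0, 0, 0, 0, 0], [0, 0, 0, 1, 0, 0, 0], [0, 0, 0, 1, 0, 0, 0], [0, 0, 0, 1, 0, 0, 0], [0, 0, 0, 1, 0, 0, 0], [0, 0, 0, 0, 0, 0, 0], [0, 0, 0, 0, 0, 0, 0]])

```text
clock: 15.65
tool_pos: [0.6002, 0.1472, 0.1626]
eef_rot: [0.722, -0.692, -0.001, 0.003]
contact_force: [0.2, 0.4, -0.5]
opening: 0.131
```

```bash
python3 st.py .6003 .151 .1617;python3 - <<'E'
from h import *
c=r.get_calibration("wrist");np.save("c6.npy",c,allow_pickle=True);im=r.snapshot("wrist")[:,:,::-1];cv2.imwrite("pics/w6.png",im)
a=cv2.resize(im[100:220,200:310],None,fx=4,fy=4,interpolation=cv2.INTER_NEAREST)
b=cv2.resize(r.snapshot("side")[110:230,210:290,::-1],None,fx=4,fy=4);cv2.imwrite("pics/s6.png",np.hstack([a,b]))
E
```

```text
t 15.65 pos [0.6002 0.1472 0.1626] xang -87.59251024780855 z [-0.0059 -0.0028 -1.    ] F [ 0.2406  0.3821 -0.4648] qd 0.002427358300908255 open 0.13124122301317578
tool delta mm [-3.7491 -0.2278  0.9235]
```

View pics/s6.png

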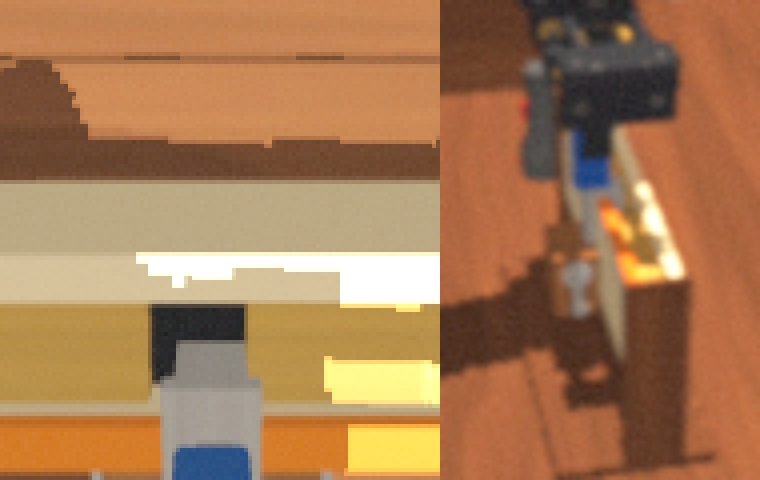

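The tip is inside the notch, close to its right wall. I'll centre it by 2 mm and lower to the seat.

Request:
play_rows(increments=[[0, -2, 0, 0, 0, 0, 0], [0, -1, 0, 0, 0, 0, 0], [0, 0, 0, 0.5, 0, 0, 0], [0, 0, 0, 0.5, 0, 0, 0], [0, 0, 0, 0.5, 0, 0, 0], [0, 0, 0, 0.5, 0, 0, 0], [0, 0, 0, 0, 0, 0, 0], [0, 0, 0, 0, 0, 0, 0]])

```text
clock: 16.75
tool_pos: [0.6002, 0.1506, 0.1616]
eef_rot: [0.722, -0.692, -0.001, 0.003]
contact_force: [-0.2, 0.4, 0.7]
opening: 0.132
```

```bash
python3 st.py .6003 .151 .1617
```

```text
t 16.75 pos [0.6002 0.1506 0.1616] xang -87.59596175333277 z [-0.0052 -0.0024 -1.    ] F [-0.1868  0.3884  0.6792] qd 0.002144030349660606 open 0.13228227183187322
tool delta mm [-0.3461 -0.1528 -0.1314]
```

Seated with light contact of about 2 N at TCP height 0.1616, as predicted for fully home. Releasing.

Request:
play_rows(increments=[[0.2, 0, 0, 0, 0, 0, 0], [0.3, 0, 0, 0, 0, 0, 0], [0.4, 0, 0, 0, 0, 0, 0], [0.5, 0, 0, 0, 0, 0, 0], [0.5, 0, 0, 0, 0, 0, 0], [0.5, 0, 0, 0, 0, 0, 0], [0.5, 0, 0, 0, 0, 0, 0], [0.5, 0, 0, 0, 0, 0, 0]])

```text
clock: 17.75
tool_pos: [0.6006, 0.1506, 0.1612]
eef_rot: [0.722, -0.692, -0.001, 0.002]
contact_force: [0.7, 0.3, -0.4]
opening: 0.5
```

```bash
python3 st.py .6003 .151 .1617;python3 - <<'E'
from h import *
im=r.snapshot("wrist")[:,:,::-1];cv2.imwrite("pics/w7.png",im)
E
```

```text
t 17.75 pos [0.6006 0.1506 0.1612] xang -87.59891565060131 z [-0.0045 -0.0023 -1.    ] F [ 0.6744  0.2974 -0.3651] qd 0.0013438479361267488 open 0.500169802794081
tool delta mm [-0.4077  0.331  -0.5272]
```

View pics/w7.png

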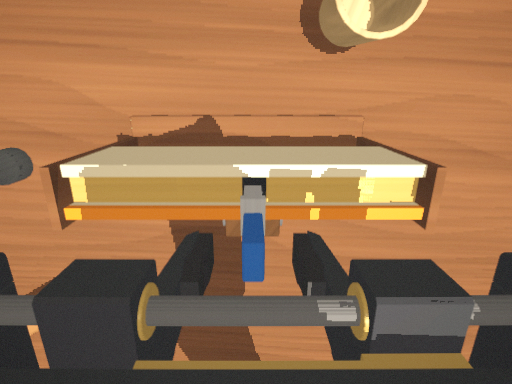

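Both fingers are clear of the tab at (253,245), and the hook tip is in the notch. I'll retreat straight up and then look.

Request:
play_rows(increments=[[0.5, 0, 0, -10, 0, 0, 0], [0.5, 0, 0, -15, 0, 0, 0], [0.5, 0, 0, -20, 0, 0, 0], [0.5, 0, 0, -20, 0, 0, 0], [0.5, 0, 15, -20, 0, 0, 0], [0.5, 0, 30, 0, 0, 0, 0], [0.5, 0, 30, 0, 0, 0, 0], [0.5, 0, 20, 0, 0, 0, 0]])

```text
clock: 18.8
tool_pos: [0.5075, 0.1474, 0.2574]
eef_rot: [0.721, -0.693, 0.002, -0.003]
contact_force: [0.2, 0.1, 0.4]
opening: 0.499
```

Request:
play_rows(increments=[[0.5, 0, 0, 0, 0, 0, 0], [0.5, 0, 0, 0, 0, 0, 0], [0.5, 0, 0, 0, 0, 0, 0], [0.5, 0, 0, 0, 0, 0, 0], [0.5, 0, 0, 0, 0, 0, 0], [0.5, 0, 0, 0, 0, 0, 0], [0.5, 0, 0, 0, 0, 0, 0], [0.5, 0, 0, 0, 0, 0, 0]])

```text
clock: 19.8
tool_pos: [0.5103, 0.1476, 0.2593]
eef_rot: [0.721, -0.693, 0.003, -0.005]
contact_force: [0.0, -0.5, 0.7]
opening: 0.498
```

```bash
python3 st.py .6003 .151 .1617;python3 - <<'E'
from h import *
c=r.get_calibration("wrist");np.save("c8.npy",c,allow_pickle=True)
im=r.snapshot("wrist")[:,:,::-1];cv2.imwrite("pics/w8.png",im)
s=r.snapshot("side")[:,:,::-1];cv2.imwrite("pics/s8.png",s);t=r.snapshot("top")[:,:,::-1];cv2.imwrite("pics/t8.png",t)
cv2.imwrite("pics/s8z.png",np.hstack([cv2.resize(s[110:230,210:290],None,fx=5,fy=5),cv2.resize(im[0:150,170:270],None,fx=4,fy=4)]))
for a,b in(("side0",s),("top0",t)):
    d=cv2.absdiff(cv2.imread(f"pics/{a}.png"),b).max(2)>60
    n,l,st,ce=cv2.connectedComponentsWithStats(d.astype(np.uint8)); print(a,[x.tolist() for x in st[1:] if x[4]>15])
E
```

```text
t 19.8 pos [0.5103 0.1476 0.2593] xang -87.72117272284646 z [ 0.0107  0.0024 -0.9999] F [ 0.0424 -0.4899  0.6821] qd 0.0025632072179288196 open 0.4980633586302606
tool delta mm [  0.4216 -89.0101  98.5445]
side0 [[0, 0, 8, 35, 146], [189, 24, 32, 35, 775], [191, 45, 7, 5, 23], [0, 52, 3, 16, 28], [191, 61, 30, 23, 469], [205, 95, 13, 9, 37], [242, 141, 14, 19, 168], [0, 151, 5, 16, 26], [238, 165, 11, 23, 129], [50, 175, 183, 71, 3724], [238, 191, 12, 10, 89], [2, 265, 40, 29, 626], [2, 293, 56, 91, 3994], [215, 292, 21, 33, 340], [211, 318, 18, 17, 124], [229, 324, 6, 7, 31], [220, 335, 9, 13, 59]]
top0 [[199, 179, 20, 20, 231], [164, 192, 92, 192, 3319], [139, 198, 46, 39, 373], [220, 212, 21, 26, 165], [237, 213, 5, 14, 26], [350, 218, 25, 20, 316], [145, 230, 5, 20, 26], [191, 233, 7, 10, 32], [152, 238, 7, 23, 46], [147, 254, 8, 15, 48], [156, 266, 11, 33, 162], [276, 297, 203, 87, 5105], [162, 302, 4, 9, 20], [484, 340, 25, 37, 631]]
```

View pics/s8z.png

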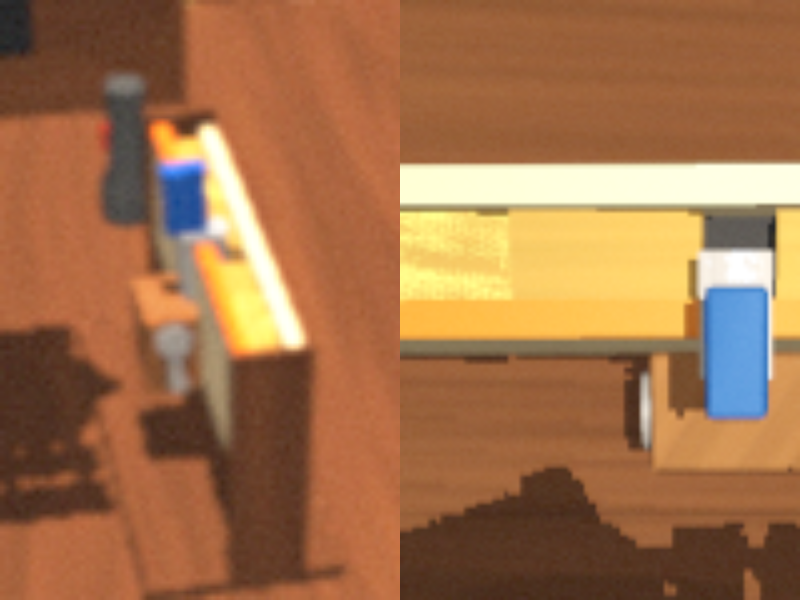

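View pics/w8.png

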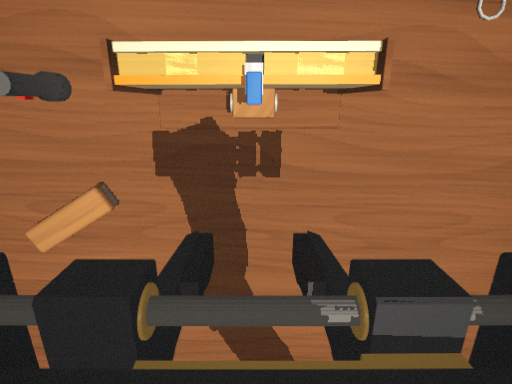

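The carrier hangs with its hook across the lip in the notch, and the robot is clear. I'll triangulate the tab's top for a height and lean check.

```bash
python3 - <<'E'
from h import *
np.set_printoptions(precision=4,suppress=True)
cw=np.load("c8.npy",allow_pickle=True).item();cs=r.get_calibration("side");ct=r.get_calibration("top")
def bl(f,roi,v):
    im=cv2.imread(f);h=cv2.cvtColor(im,cv2.COLOR_BGR2HSV);m=(abs(h[...,0].astype(int)-108)<12)&(h[...,1]>120)&(h[...,2]>v)
    x0,y0,x1,y1=roi;k=np.zeros_like(m);k[y0:y1,x0:x1]=m[y0:y1,x0:x1];ys,xs=np.nonzero(k);return xs,ys
xw,yw=bl("pics/w8.png",(235,55,275,110),0);xs,ys=bl("pics/s8.png",(230,135,265,165),0)
print(xw.min(),xw.max(),yw.min(),yw.max(),xs.min(),xs.max(),ys.min(),ys.max(),len(xs))
# corners of the tab's top, from each view: rear-right (near side cam) corner etc
im=cv2.imread("pics/s8.png");cv2.imwrite("pics/s8t.png",cv2.resize(im[135:170,235:265],None,fx=16,fy=16,interpolation=cv2.INTER_NEAREST))
im=cv2.imread("pics/w8.png");cv2.imwrite("pics/w8t.png",cv2.resize(im[50:115,225:285],None,fx=9,fy=9,interpolation=cv2.INTER_NEAREST))
E
```

```text
246 261 72 103 242 249 143 155 85
```

View pics/s8t.png

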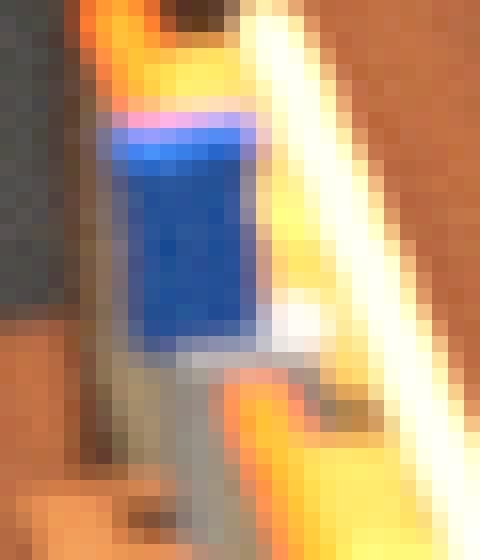

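View pics/w8t.png

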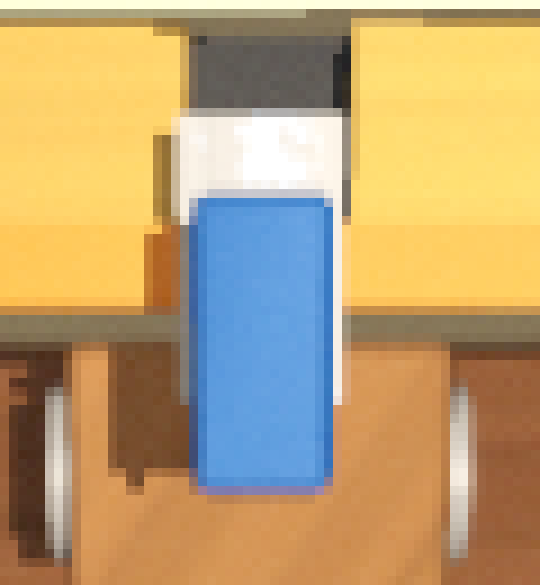

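```bash
python3 - <<'E'
from h import *
np.set_printoptions(precision=4,suppress=True)
cw=np.load("c8.npy",allow_pickle=True).item();cs=r.get_calibration("side")
f,e1=tri(cw,[(261.3,71.7)],cs,[(250.4,144.2)]);b,e2=tri(cw,[(261.1,103.9)],cs,[(241.9,144.8)])
print(f,e1,b,e2,np.linalg.norm(f-b),"lean",(f-b)[2]/np.linalg.norm(f-b),"dir",np.degrees(np.arctan2((f-b)[1],(f-b)[0])))
E
python3 st.py
```

```text
[0.6086 0.1453 0.1943] 0.0010258432422458376 [0.5859 0.1443 0.1952] 0.00048318662964058954 0.022749499668537326 lean -0.0370853611747953 dir 2.3943613541500537
t 19.95 pos [0.5103 0.1477 0.2593] xang -87.71817472921882 z [ 0.0108  0.0025 -0.9999] F [0.3432 0.6331 0.7873] qd 0.0007968181561807358 open 0.49912938931693535
```

```bash
python3 -c "
from plant import r
print(r.finish_job())"
```

```text
the job is handed in; nothing more can be done
None
```

The key carrier is hanging on the rail with its hook in the notch, and the job is handed in at about 20 s on the clock. No verdict is reported.

I gripped the carrier by its blue tab and took the hook over the lip from the front. I set it on the ledge about 25 mm to one side of the notch and slid it in. It overran slightly and touched the notch's far wall at about 3 N. I backed off, centred it and lowered it onto the lip with about 2 N.

**Last checks after letting go:**
- **Height:** the tab's top triangulates to z ≈ 0.195 m. Fully home predicts 0.196 m, and still on the ledge would be 0.204 m.
- **Angle:** the lean is about 0.04 rad, and the carrier's yaw of 2.4° matches the rail's 2.3°.
- **Rail load:** the highest I read was about 6 N vertical with 3 N sideways during the slide, against the 20 N limit. These are readings at the end of each call only.
- **Robot clear:** the arm is about 90 mm in front of the rail and touches nothing.
- **Other things:** comparing the first and last pictures, the changes lie where the carrier, the arm and its shadow would account for them. I did not measure each object separately.

One small disagreement: the tip reached the notch's far wall about 2 mm further along than the camera estimate, which is within the calibration and grip error.

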